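Shut and bolt the gauge drawer

TASK

Lock up the gauge cabinet: with the fingertips, gently push the open blue drawer fully shut, and only then push the red tab of the slide bolt on top of the cabinet all the way across, so that the brass bolt runs through the drawer's keeper. Push only: do not grip the handle or the tab from both sides, and leave the bottle and the two steel rings where they stand.

Things in the scene. Friction and masses are not known exactly. Their poses are not given: they have to be found in the camera images.
- cabinet: Grey steel cabinet fixed to the bench, 200 deep (x) x 300 wide (y) x 120 high. Origin: centre of its underside; x points from its front to its back, y to the left as seen from its front, z up. Position and yaw vary. The drawer comes out along its -x, the bolt slides along its +y. Frame for the offsets below.
- drawer (a joint): Drawer opening in m: 0 shut (front against the cabinet), up to 0.12 pulled out along the cabinet's -x. Starts 0.05 to 0.11 open. Slides stiffly (about 3 N plus a little damping), has no spring and stays where it is left. Its blue front is 18 thick, 300 wide, from 10 to 142 above the bench, 22 higher than the cabinet's top.
- handle (a point): Middle of the outer surface of the aluminium bar handle on the drawer front: the surface to push. Bar 130 wide (y), 16 high, 9 thick, its outer surface 36 in front of the blue front. In the cabinet frame this point is at x = -154 mm - opening, y = 0, z = 110 mm.
- bolt (a joint): Travel of the brass slide bolt in m: 0 drawn back, 0.05 fully across (end stop), moving along the cabinet's +y. Starts 0 to 0.012. Stiff (about 2 N), no spring, stays where it is left. From about 0.026 on its end enters the keeper, a steel staple on the drawer that lines up only when the drawer is shut.
- tab (a point): Top edge of the pushing face of the bolt's upright red tab, mid-width: x = -50, y = -57 + travel, z = 178 mm in the cabinet frame; the face looks to the cabinet's -y. Tab 30 wide (x), 14 thick (y), from 144 to 178 above the bench; the guide brackets either side of it reach up to 140, the keeper (y = 47 to 77 mm) to 150.
- bottle: Loose white plastic bottle with a red cap, 52 diameter, 125 high, standing on the bench beside the drawer's path. Origin: centre of its underside. Leave alone.
- spool: Loose dark steel flanged ring, 84 diameter, 42 high, lying flat on the bench on the other side of the drawer's path. Origin: centre of its underside. Leave alone.
- ring: Loose bright steel ring, 72 outside, 48 inside, 18 high, lying on the rear half of the cabinet's top. Origin: centre of its underside. Leave alone.

How it is judged:
On the way, in this order (a step that is already met when the one before it is completed fails the run):
1. the drawer is pushed shut (within 5 mm) while the bolt is still drawn back (value of joint drawer below 0.005 m and value of joint bolt below 0.02 m), for 0.2 s.
2. the bolt is pushed fully across (within 5 mm of its end) with the drawer shut (value of joint bolt above 0.045 m and value of joint drawer below 0.005 m), for 0.2 s.
At the end, for the whole second after the job is handed in: The drawer is shut to within 5 mm, the bolt is within 5 mm of the end of its 50 mm travel, and the bottle and both rings stand upright and at rest within 20 mm of where they began (all of step 2 and distance of each of bottle, spool, ring from where it was at the start of the episode below 0.02 m and angle between each of bottle, spool, ring's own z axis and vertical below 0.15 rad and linear speed of each of bottle, spool, ring below 0.02 m/s); the robot touches nothing.
It fails at once if the bolt is pushed across (beyond 20 mm) while the drawer is still open (more than 10 mm) (value of joint bolt above 0.02 m and value of joint drawer above 0.01 m).
It fails at once if the drawer is slammed (faster than 0.5 m/s) (velocity of joint drawer below -0.5 m/s).
It fails at once if the handle or drawer front is gripped from both sides ((contact force between the fingers and drawer_c0 above 3 N and contact force between the fingers and drawer_c2 above 3 N) or (contact force between the fingers and drawer_c1 above 3 N and contact force between the fingers and drawer_c3 above 3 N)).
It fails at once if the bolt's tab is gripped from both sides (contact force between the fingers and bolt_c0 above 3 N and contact force between the fingers and bolt_c1 above 3 N).
It fails at once if the bottle or a ring is lifted, carried or shifted (more than 25 mm) (distance of any of bottle, spool, ring from where it was at the start of the episode above 0.025 m).
It also fails if it takes over 45 s, if anything falls off the work surface, if the arm or the gripper's body presses on something with over 40 N, if the wrist force passes 120 N, or if a joint passes its speed limit or range.

ROBOT

A 7-joint arm with a two-finger parallel gripper is mounted at the origin on the work surface. World frame = base frame: x ahead of the robot, y to its left, z up, the work surface at z = 0. Lengths are in m, angles in rad, forces in N, time in s.
With the tool pointing down it reaches from about 0.4 to 0.85 m from the base axis. Payload 10.4 kg.
Tool frame: the origin (TCP) lies at the very end of the fingers, on their centre line; the grasp point (between the pads) lies 19 mm behind it (hold_point_z is the z of the grasp point in the tool frame, in m); z points along the fingers, y is the line along which they close (so a half turn about z gives the same grasp; the last joint's range is limited). The gripper opens to 85 mm and grips with 20 to 120 N. Pads are 22 mm wide; open, the fingers measure 114 mm over their backs; the gripper's body (76 mm by 85 mm) begins 54 mm behind the grasp point. The pads swing forward as they close: fully open they stand 13 mm farther back than shut.
Start: joints at [-1.309, 0.332, -0.065, 1.46, 0.022, 1.35, -0.088], TCP at [0.176, 0.6, 0.231] pointing down, gripper open.
Joint ranges: [-2.6, 2.6], [-0.5, 2.12], [-1.47, 1.34], [0.16, 2.42], [-1.27, 4.41], [0.06, 2.06], [-2.6, 2.6]. Speed limits (rad/s): [2.22, 2.22, 2.79, 2.79, 3.14, 3.14, 3.14].

INTERFACE

Orientations are given as a rotation vector (axis times angle).
In Python, from rig import * gives the robot as it stands.
- The arm moves only by the shell command python3 -m jog 'ROWS' [OPENING] [FORCE]. ROWS is JSON, a list that holds one entry, the list of rows, each a list of 4 numbers: the shift along the tool's x, y, z in m, then the turn about the tool's z in rad. In form: [[[dx, dy, dz, twist], ...]]. A call has 1 to 12 rows; each row is the pose to reach, as a shift and turn from the pose commanded when the call began, along the tool's axes at that moment; what a row does not reach only later rows make up. A row lasts 1/10 s, in which the tool goes at most 50 mm and 8.59 degrees, less where a joint would pass 70% of its speed; a pose out of reach is approached as far as the arm can. A call with a gripper value outside its range is refused whole. OPENING is the finger opening in m, from 0 to 0.0854, set as the call begins (- or left out, the last holds). The fingers move at their own pace and stop on an object; FORCE is the grip in N (left out, the last holds). Time passes only in rows, so rows that repeat a pose let the fingers close. It gives the time, the measured TCP pose, the force, the opening and the grip force at its end, in the units of the state.
- read_state(): the state, without advancing time (a new reading comes with each control period).
- camera(name): name is "scene" or "top"; returns (picture, depth): 400x640x3 uint8, red, green, blue; 400x640 float32, m along the optical axis (not along the pixel's ray), 0 where there is no reading.
- camera_params(name): a dict with "fx", "fy", "cx", "cy" (pixels), "dist_coeffs" ([k1, k2, p1, p2, k3] as OpenCV has them; the pictures are not rectified), "origin" and "attitude" of the camera in the world. Camera axes: x right, y down, z forward; pixel columns grow to the right and rows downward; lengths in m; the calibration is good to about 2 mm. A picture is of the moment at which its call begins. camera_params takes no time and is no camera call.
- sign_off(): hands the job in; it is judged then, once.
The state is a dict: "t": time; "joint_pos": joint angles; "joint_velocities": joint speeds; "joint_torque": joint torques, N m; "tool_pos": TCP position; "tool_rot": TCP orientation; "wrist_force": force on the tool from outside, world axes, zero at the start; "ft_torque": the same for the moment, N m; "opening": finger opening in m; "gripper_force": force on a finger pad.
Only numpy, scipy, OpenCV 4.12 (cv2) and the standard library are available. Lean on these libraries where they do the work, as an engineer would, in place of code of your own. Each camera call takes 0.05 s, during which the arm holds its last target. There are 200 camera calls.

## Working session

There is one attempt and no reset: what is moved stays moved. The work goes in short steps, Python scripts to look and compute and a shell command to move; the robot and the scene stay as the last step left them, time stands still between calls to the robot, and variables do not carry over. Pictures are saved under pics/ and viewed, at most 10 in all, crops included, and the job is handed in when it is done.

```bash
mkdir -p pics; cat > h.py <<'E'
from rig import *
import numpy as np, cv2
from scipy.spatial.transform import Rotation as R
def snap(n):
    im,d=camera(n); np.savez(f'/tmp/{n}.npz',im=im,d=d); cv2.imwrite(f'pics/{n}_{int(read_state()["t"]*1000)}.png',im[:,:,::-1]); return im,d
def att(p):
    a=np.array(p["attitude"],float)
    return a if a.shape==(3,3) else R.from_rotvec(a).as_matrix()
def world(n,u,v,d):
    p=camera_params(n);K=np.array([[p["fx"],0,p["cx"]],[0,p["fy"],p["cy"]],[0,0,1]])
    q=cv2.undistortPoints(np.array([[[u,v]]],float),K,np.array(p["dist_coeffs"],float))[0,0]
    return att(p)@(np.array([q[0],q[1],1])*d)+np.array(p["origin"])
E
python3 - <<'E'
from h import *
for n in("scene","top"):
    snap(n);print(camera_params(n))
s=read_state();print(s)
E
ls pics
```

```text
{'fx': 381.63372101601016, 'fy': 381.63372101601016, 'cx': 322.717720434066, 'cy': 205.06435589518608, 'dist_coeffs': array([-0.05241293,  0.        ,  0.        ,  0.        ,  0.        ]), 'origin': array([1.18104242, 0.4478718 , 0.91622511]), 'attitude': array([-1.14237758, -2.41846503,  0.90218553])}
{'fx': 391.34850920054726, 'fy': 391.34850920054726, 'cx': 324.01808784728036, 'cy': 206.26153878371326, 'dist_coeffs': array([-0.08750482,  0.        ,  0.        ,  0.        ,  0.        ]), 'origin': array([0.59250774, 0.02002515, 1.03361665]), 'attitude': array([-2.18850648,  2.20331322, -0.03048037])}
{'t': 0.1, 'joint_pos': array([-1.30858467,  0.33280634, -0.06469503,  1.46081662,  0.02154142,
        1.34989021, -0.08849938]), 'joint_velocities': array([ 0.00074862, -0.00247379,  0.00016947, -0.00269909, -0.00055028,
        0.00135976,  0.00135366]), 'joint_torque': array([ 1.85624252e-03, -6.26741338e+01,  4.92975768e-02, -3.92431712e+01,
        1.61727320e-02,  6.87134758e-03,  3.24035966e-05]), 'tool_pos': array([0.17550731, 0.59952222, 0.23061635]), 'tool_rot': array([-4.45843262e-01, -3.10961694e+00,  1.91047126e-03]), 'wrist_force': array([-0.1603939 ,  0.13444295,  0.00050387]), 'ft_torque': array([-0.0177507 ,  0.00969436, -0.03287289]), 'gripper_force': 0.0, 'opening': 0.08542450147473513}
scene_50.png
top_100.png
```

View pics/top_100.png

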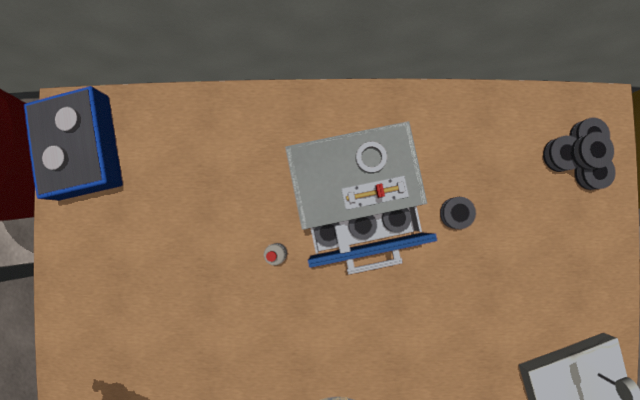

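View pics/scene_50.png

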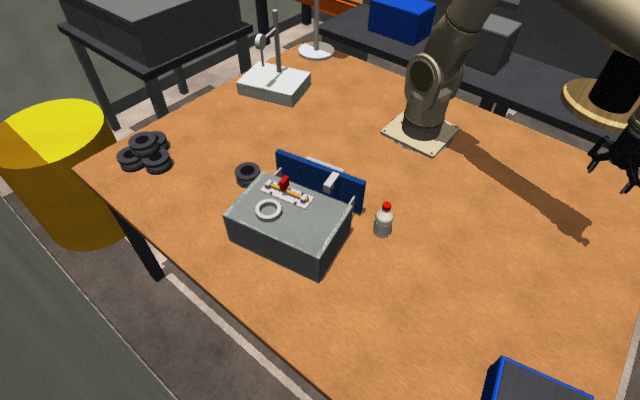

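The top view shows the cabinet top with corners near (288,149), (409,125), (424,203) and (303,229). The blue front runs (310,263)–(436,237), with the handle around (373,266). The red tab is at (380,190), the bottle at (274,254), the spool at (458,213) and the ring at (371,157). Next I'll fit the cabinet pose from depth.

```bash
cat > fit.py <<'E'
from h import *
f=np.load('/tmp/top.npz');im,d=f['im'].astype(int),f['d']
p=camera_params("top");K=np.array([[p["fx"],0,p["cx"]],[0,p["fy"],p["cy"]],[0,0,1]])
v,u=np.mgrid[0:400,0:640]
q=cv2.undistortPoints(np.stack([u,v],-1).reshape(-1,1,2).astype(float),K,np.array(p["dist_coeffs"]))[:,0]
P=((np.c_[q,np.ones(len(q))]*d.reshape(-1,1))@att(p).T+np.array(p["origin"])).reshape(400,640,3)
box=(u>250)&(u<490)&(v>110)&(v<285)
r,g,b=im[...,0],im[...,1],im[...,2]
red=box&(r>120)&(g<70)&(b<70)
blue=box&(b>r+40)&(b>90)
z=P[...,2]
top=box&(abs(z-.12)<.006)&(v<230)&(~blue)
pts=P[top][:,:2]
c,sz,a=cv2.minAreaRect((pts*1000).astype(np.float32));print("rect",c,sz,a,top.sum())
bp=P[blue&(z>.13)]
vx,vy,x0,y0=cv2.fitLine((bp[:,:2]*1000).astype(np.float32),cv2.DIST_L2,0,.01,.01).ravel()
print("blue mean",bp.mean(0),"line yaw",np.degrees(np.arctan2(-vx*np.sign(vy),abs(vy))))
for n,m in(("tab",red&(u>330)&(z>.15)),("cap",red&(u<300)),("spool",box&(u>435)&(abs(z-.042)<.008)),("handle",box&(v>240)&(~blue)&(z>.09)&(z<.13)&(u>300))):
    Q=P[m];print(n,m.sum(),Q.mean(0).round(4) if m.sum() else '',np.median(Q,0).round(4) if m.sum() else '', Q.min(0).round(3),Q.max(0).round(3))
yaw=np.radians(np.degrees(np.arctan2(-vx*np.sign(vy),abs(vy))))
Rm=np.array([[np.cos(yaw),-np.sin(yaw)],[np.sin(yaw),np.cos(yaw)]]);C=np.array(c)/1000
loc=lambda Q:(Q[:,:2]-C)@Rm
l=loc(pts);print("top pct",np.percentile(l,[.5,50,99.5],axis=0).round(4))
h=loc(P[box&(v>240)&(~blue)&(z>.09)&(z<.13)&(u>300)]);print("handle loc min/max",np.percentile(h,[1,99],axis=0).round(4))
l=loc(bp);print("blue",np.percentile(l,[1,50,99],axis=0).round(4))
l=loc(P[red&(u>330)&(z>.15)]);print("tab",l.min(0),np.median(l,0),l.max(0))
E
python3 fit.py
```

```text
rect (702.83447265625, -44.84498596191406) (201.4217987060547, 300.1038513183594) 11.375678062438965 9848
blue mean [ 0.52719677 -0.07678184  0.1462048 ] line yaw 11.026559
tab 71 [ 0.66   -0.0914  0.1903] [ 0.6609 -0.093   0.1783] [ 0.593 -0.1    0.175] [0.674 0.02  1.034]
cap 71 [0.515  0.1523 0.1378] [0.5136 0.1542 0.1249] [0.504 0.02  0.113] [0.593 0.164 1.034]
spool 853 [ 0.6127 -0.3134  0.0421] [ 0.6121 -0.3129  0.0421] [ 0.571 -0.356  0.034] [ 0.653 -0.273  0.048]
handle 539 [ 0.5    -0.0713  0.1138] [ 0.4949 -0.0751  0.116 ] [ 0.47  -0.149  0.09 ] [0.546 0.067 0.129]
top pct [[-0.0998 -0.1481]
 [-0.0009  0.0113]
 [ 0.0992  0.1485]]
handle loc min/max [[-0.2249 -0.0613]
 [-0.1447  0.1367]]
blue [[-0.1877 -0.1447]
 [-0.1789  0.0039]
 [-0.1707  0.1452]]
tab [-0.09588263 -0.04557399] [-0.05030749 -0.03952473] [-0.03696926  0.08477408]
```

```bash
cat > go.py <<'E'
# prints tool-axis shift to given cabinet-frame or world targets: go.py c|w x y z ...
import sys
from h import *
yaw=.197;C=np.array([.7028,-.0448]);Rm=np.array([[np.cos(yaw),-np.sin(yaw)],[np.sin(yaw),np.cos(yaw)]])
s=read_state();T=R.from_rotvec(s["tool_rot"]).as_matrix();p=s["tool_pos"]
a=sys.argv[1:]
for i in range(0,len(a),4):
    x=np.array(a[i+1:i+4],float)
    if a[i]=='c': x[:2]=C+Rm@x[:2]
    print(a[i:i+4],"shift",(T.T@(x-p)).round(4))
tx=T[:,0];want=yaw+np.pi
print("twist",-(((want-np.arctan2(tx[1],tx[0])+np.pi)%(2*np.pi))-np.pi),"tilt",T[2,2],"cab pos",(Rm.T@(p[:2]-C)).round(4),p[2].round(4),"t",s["t"],"F",s["wrist_force"].round(1))
E
python3 go.py w .45 .35 .231 c -.29 0 .231 c -.29 0 .098
```

```text
['w', '.45', '.35', '.231'] shift [-3.335e-01 -1.623e-01 -2.000e-04]
['c', '-.29', '0', '.231'] shift [-4.301e-01 -6.046e-01  4.000e-04]
['c', '-.29', '0', '.098'] shift [-0.4301 -0.6044  0.1334]
twist -0.481810254943829 tilt -0.9999992447705448 cab pos [-0.391   0.7351] 0.2306 t 0.1 F [-0.2  0.1  0. ]
```

```bash
python3 -m jog '[[[-0.04,-0.02,0,-0.06],[-0.08,-0.04,0,-0.12],[-0.12,-0.06,0,-0.18],[-0.16,-0.08,0,-0.24],[-0.2,-0.1,0,-0.3],[-0.24,-0.12,0,-0.36],[-0.28,-0.14,0,-0.42],[-0.32,-0.16,0,-0.48],[-0.335,-0.2,0,-0.482],[-0.345,-0.24,0,-0.482],[-0.355,-0.285,0,-0.482],[-0.365,-0.325,0,-0.482]]]' 0; python3 go.py c -.29 0 .231 c -.29 0 .098
```

```text
t: 1.3
tool_pos: [0.4341, 0.1831, 0.2309]
tool_rot: [0.308, -3.126, 0.0]
wrist_force: [0.9, -0.9, 0.1]
opening: 0.0002
gripper_force: 0.0
['c', '-.29', '0', '.231'] shift [ 0.071  -0.2761  0.    ]
['c', '-.29', '0', '.098'] shift [ 0.0709 -0.2761  0.133 ]
twist -0.0004461162022906251 tilt -0.9999997936699505 cab pos [-0.2189  0.2761] 0.2309 t 1.3 F [ 0.9 -0.9  0.1]
```

```bash
python3 -m jog '[[[0.02,-0.045,0,0],[0.04,-0.09,0,0],[0.055,-0.135,0,0],[0.07,-0.18,0,0],[0.071,-0.225,0,0],[0.071,-0.265,0.01,0],[0.071,-0.276,0.05,0],[0.071,-0.276,0.09,0],[0.071,-0.276,0.125,0],[0.071,-0.276,0.133,0],[0.071,-0.276,0.133,0]]]' 0; python3 go.py c -.235 0 .098 c -.165 0 .098; python3 -c "
from h import *
snap('top')"; python3 fit.py|tail -4; ls pics
```

```text
t: 2.4
tool_pos: [0.4184, -0.0992, 0.0979]
tool_rot: [0.309, -3.124, 0.0]
wrist_force: [-0.1, -0.9, 0.3]
opening: 0.0001
gripper_force: 0.0
['c', '-.235', '0', '.098'] shift [-0.0546 -0.0024 -0.0002]
['c', '-.165', '0', '.098'] shift [-0.1246 -0.0024 -0.0004]
twist 0.00021194573922755922 tilt -0.9999971475306964 cab pos [-0.2896  0.0024] 0.0979 t 2.4 F [-0.1 -0.9  0.3]
blue [[-0.1876 -0.1439]
 [-0.1788  0.0028]
 [-0.1707  0.1457]]
tab [-0.06402985 -0.04517043] [-0.05015969 -0.03925468] [-0.036941   -0.03260034]
scene_50.png
top_100.png
top_2450.png
```

```bash
python3 -m jog '[[[-0.02,0,0,0],[-0.035,0,0,0],[-0.045,0,0,0],[-0.052,0,0,0],[-0.06,0,0,0],[-0.068,0,0,0],[-0.076,0,0,0],[-0.084,0,0,0],[-0.092,0,0,0],[-0.1,0,0,0],[-0.107,0,0,0],[-0.114,0,0,0]]]'; python3 go.py c -.165 0 .098
```

```text
t: 3.65
tool_pos: [0.5314, -0.0768, 0.0982]
tool_rot: [0.309, -3.126, 0.0]
wrist_force: [-4.5, -1.9, 2.4]
opening: 0.0001
gripper_force: 1.9
['c', '-.165', '0', '.098'] shift [-0.0094 -0.0022  0.0002]
twist 0.0001783938901098736 tilt -0.9999999945512448 cab pos [-0.1744  0.0022] 0.0982 t 3.65 F [-4.5 -1.9  2.4]
```

```bash
python3 -m jog '[[[-0.004,0,0,0],[-0.007,0,0,0],[-0.01,0,0,0],[-0.012,0,0,0],[-0.012,0,0,0]]]'; python3 go.py c -.165 0 .098
```

```text
t: 4.15
tool_pos: [0.5404, -0.075, 0.0979]
tool_rot: [0.308, -3.121, -0.001]
wrist_force: [-13.9, -0.8, 9.5]
opening: 0.0001
gripper_force: 7.1
['c', '-.165', '0', '.098'] shift [-0.0002 -0.0022 -0.0001]
twist -0.0005872606856609508 tilt -0.9999870789102849 cab pos [-0.1652  0.0022] 0.0979 t 4.15 F [-13.9  -0.8   9.5]
```

```bash
python3 -m jog '[[[-0.002,0,0,0],[-0.003,0,0,0],[-0.003,0,0,0]]]'; python3 -m jog '[[[0.01,0,0,0],[0.03,0,0,0],[0.05,0,-0.02,0],[0.05,0,-0.06,0],[0.05,0,-0.1,0],[0.05,0,-0.13,0]]]'; python3 -c "
from h import *
snap('top')"; python3 fit.py|tail -3;python3 go.py c -.05 -.1 .23 c -.05 -.1 .155
```

```text
t: 4.45
tool_pos: [0.5404, -0.0751, 0.0974]
tool_rot: [0.305, -3.116, -0.003]
wrist_force: [-27.9, -2.6, 19.1]
opening: -0.0001
gripper_force: 14.2
t: 5.05
tool_pos: [0.4973, -0.0835, 0.2311]
tool_rot: [-0.309, 3.122, 0.001]
wrist_force: [0.2, 0.7, 1.1]
opening: -0.0
gripper_force: 0.0
 [-0.0879  0.002 ]
 [-0.0795  0.1463]]
tab [-0.04318044 -0.04498817] [-0.02927692 -0.03883968] [-0.01592567 -0.03257383]
['c', '-.05', '-.1', '.23'] shift [-0.1572 -0.1017  0.0068]
['c', '-.05', '-.1', '.155'] shift [-0.1565 -0.1016  0.0818]
twist 0.00013388006580861145 tilt -0.9999553170410229 cab pos [-0.2073  0.0016] 0.2353 t 5.1 F [ 2.1 -0.3  3.9]
```

The drawer is shut: the front has moved to −0.109 in the cabinet frame, and the force built up against the stop. Next I'll approach the tab.

```bash
python3 -m jog '[[[-0.02,-0.04,0,0],[-0.04,-0.08,0,0],[-0.08,-0.11,0,0],[-0.12,-0.112,0,0],[-0.157,-0.112,0,0],[-0.157,-0.112,0.01,0],[-0.157,-0.112,0.01,0]]]'; python3 go.py c -.05 -.11 .155
```

```text
t: 5.8
tool_pos: [0.6725, -0.1622, 0.2159]
tool_rot: [0.31, -3.124, -0.0]
wrist_force: [-1.1, -1.0, 0.9]
opening: -0.0001
gripper_force: 0.0
['c', '-.05', '-.11', '.155'] shift [-0.0029 -0.0008  0.0609]
twist 0.0011130835976658204 tilt -0.9999971426112595 cab pos [-0.0527 -0.1092] 0.2159 t 5.8 F [-1.1 -1.   0.9]
```

```bash
python3 -m jog '[[[-0.003,0,0.03,0],[-0.003,0,0.055,0],[-0.003,0,0.061,0],[-0.003,0.01,0.061,0],[-0.003,0.02,0.061,0],[-0.003,0.027,0.061,0],[-0.003,0.034,0.061,0],[-0.003,0.041,0.061,0],[-0.003,0.048,0.061,0]]]'; python3 go.py c -.05 -.007 .155; python3 -c "
from h import *
im,d=snap('top')
cv2.imwrite('pics/crop1.png',cv2.resize(im[110:290,270:470,::-1],None,fx=4,fy=3.3333))"
```

```text
t: 6.7
tool_pos: [0.6659, -0.1145, 0.1576]
tool_rot: [-0.309, 3.126, -0.0]
wrist_force: [1.3, -1.4, 0.5]
opening: 0.0001
gripper_force: 1.2
['c', '-.05', '-.007', '.155'] shift [0.0002 0.0542 0.0026]
twist 0.00033418669765161724 tilt -0.9999998704991164 cab pos [-0.0498 -0.0612] 0.1576 t 6.7 F [ 1.3 -1.4  0.5]
```

View pics/crop1.png

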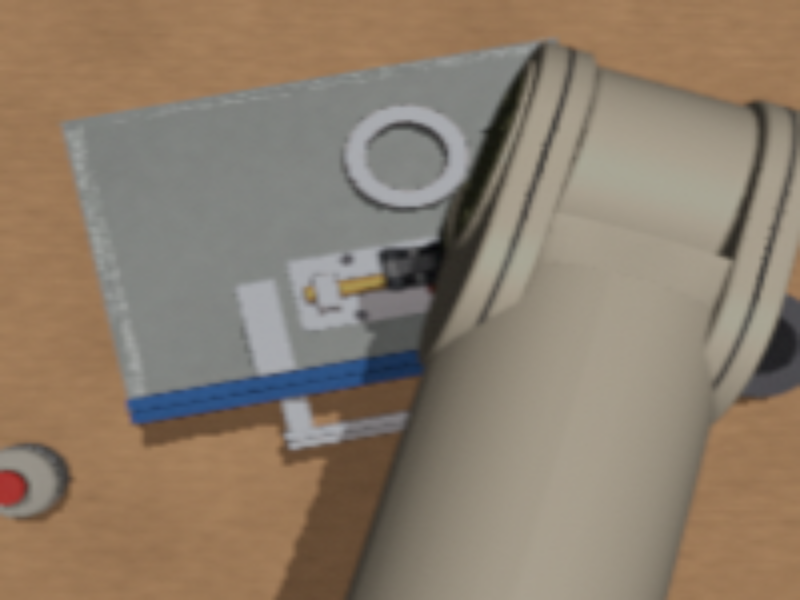

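The drawer is visibly shut: the blue front lies flush against the cabinet along (130,408)–(420,360) in the crop. The ring and bottle haven't moved, and the fingers are just at the tab (432,285).

```bash
python3 -m jog '[[[0,0.006,0.002,0],[0,0.012,0.003,0],[0,0.018,0.003,0],[0,0.024,0.003,0],[0,0.03,0.003,0],[0,0.034,0.003,0],[0,0.034,0.003,0]]]'; python3 go.py c -.05 -.007 .155
```

```text
t: 7.45
tool_pos: [0.6591, -0.0805, 0.1541]
tool_rot: [0.311, -3.126, -0.001]
wrist_force: [-0.1, -0.4, 0.7]
opening: -0.0001
gripper_force: 0.0
['c', '-.05', '-.007', '.155'] shift [ 0.0001  0.0195 -0.0009]
twist 0.0013332259271052749 tilt -0.9999994755647429 cab pos [-0.0498 -0.0265] 0.1541 t 7.45 F [-0.1 -0.4  0.7]
```

```bash
python3 -m jog '[[[0,0.003,0,0],[0,0.006,0,0],[0,0.008,0,0],[0,0.01,0,0]]]'; python3 go.py c -.05 -.007 .155
```

```text
t: 7.85
tool_pos: [0.6578, -0.075, 0.1543]
tool_rot: [-0.305, 3.125, -0.007]
wrist_force: [7.9, -14.0, -6.3]
opening: -0.0003
gripper_force: 7.7
['c', '-.05', '-.007', '.155'] shift [-0.      0.0138 -0.0007]
twist -0.002167823624052545 tilt -0.9999892569478445 cab pos [-0.05   -0.0208] 0.1543 t 7.85 F [  7.9 -14.   -6.3]
```

```bash
python3 -m jog '[[[0,0.002,0,0],[0,0.003,0,0],[0,0.003,0,0]]]'; python3 -m jog '[[[0,-0.015,0,0],[0,-0.04,0,0],[0,-0.06,-0.03,0],[0,-0.06,-0.07,0],[0.03,-0.09,-0.1,0],[0.07,-0.12,-0.1,0],[0.11,-0.14,-0.1,0],[0.15,-0.16,-0.1,0],[0.19,-0.18,-0.1,0],[0.2,-0.2,-0.1,0],[0.2,-0.2,-0.1,0]]]'; python3 -c "
from h import *
im,d=snap('top')
cv2.imwrite('pics/crop2.png',cv2.resize(im[110:290,250:490,::-1],None,fx=3.3333,fy=3.3333))"; python3 fit.py
```

```text
t: 8.15
tool_pos: [0.6577, -0.075, 0.1544]
tool_rot: [-0.301, 3.124, -0.012]
wrist_force: [10.9, -17.6, -8.7]
opening: -0.0
gripper_force: 9.7
t: 9.25
tool_pos: [0.4976, -0.3074, 0.255]
tool_rot: [-0.301, 3.126, 0.0]
wrist_force: [-0.6, -0.3, 0.0]
opening: -0.0002
gripper_force: 0.0
rect (681.9449462890625, -49.28575134277344) (244.4275360107422, 300.6046447753906) 11.280529975891113 9641
blue mean [ 0.59559547 -0.06436323  0.14372583] line yaw 11.320749
tab 74 [ 0.6529 -0.0526  0.1782] [ 0.6525 -0.0534  0.1781] [ 0.639 -0.06   0.173] [ 0.666 -0.045  0.182]
cap 71 [0.5138 0.1543 0.1251] [0.5136 0.1544 0.125 ] [0.504 0.145 0.114] [0.524 0.164 0.129]
spool 847 [ 0.6128 -0.3136  0.0422] [ 0.6121 -0.3133  0.0421] [ 0.571 -0.355  0.034] [ 0.653 -0.273  0.049]
handle 41 [ 0.545  -0.0259  0.1177] [ 0.5448 -0.0249  0.1175] [ 0.54  -0.051  0.113] [ 0.547 -0.011  0.122]
top pct [[-0.0996 -0.1478]
 [ 0.0227  0.0048]
 [ 0.1205  0.1487]]
handle loc min/max [[-0.1329  0.026 ]
 [-0.1249  0.0648]]
blue [[-0.0959 -0.1434]
 [-0.0876  0.0023]
 [-0.0794  0.1467]]
tab [-0.04289771 -0.00392682] [-0.02918635  0.00227081] [-0.01495069  0.00849162]
```

View pics/crop2.png

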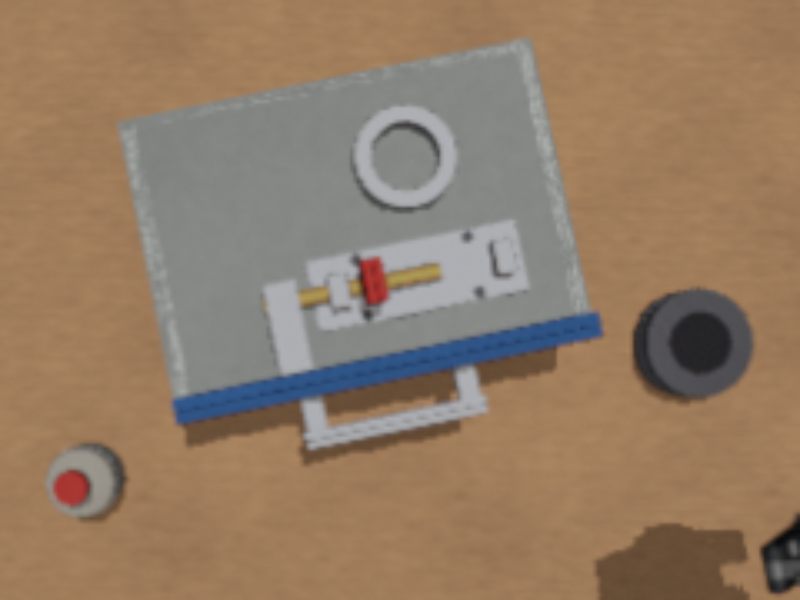

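The bolt runs through the keeper, with its end showing past it at (265,303) in the crop. The drawer is flush, and the ring, bottle and spool are where they started. The gripper is clear of everything.

```bash
python3 -c "
from rig import *
print(sign_off())"
```

```text
the job is handed in; nothing more can be done
None
```

The drawer is pushed shut, the bolt is fully across through the keeper, and the bottle and both rings stand where they were; I handed the job in at about 9 s, but `sign_off()` returned no verdict.

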